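# Load the photometer and hold its shutter at the index

## Robot

A 7-joint arm with a two-finger parallel gripper is mounted at the origin on a cart in front of the work surface, level with it; the furniture and walls round the work are solid. World frame = base frame: x ahead of the robot, y to its left, z up, the work surface at z = 0. Lengths are in m, angles in rad, forces in N, time in s.
With the tool pointing down it reaches from about 0.375 to 0.925 m from the base axis. Payload 3.1 kg.
Tool frame: the origin (TCP) lies midway between the tips of the shut fingers; the grasp point (between the pads) lies 19 mm behind it; z points along the fingers, y is the line along which they close (so a half turn about z gives the same grasp; the last joint's range is limited). The gripper opens to 85 mm and grips with 20 to 120 N. Pads are 22 mm wide; open, the fingers measure 114 mm over their backs; the gripper's body (76 mm by 85 mm) begins 54 mm behind the grasp point. The pads swing forward as they close: fully open they stand 13 mm farther back than shut.
Start: joints at [1.166, 0.383, 0.044, 1.598, -0.018, 1.161, -0.05], TCP at [0.196, -0.62, 0.231] pointing down, gripper open.
Joint ranges: [-2.61, 2.61], [-0.41, 2.15], [-1.48, 1.57], [0, 2.5], [-1.57, 4.71], [0.05, 1.97], [-2.85, 2.85]. Speed limits (rad/s): [2.79, 2.79, 3.14, 3.14, 3.14, 3.14, 3.14].

## Interface

Orientations are given as a rotation vector (axis times angle).
In Python, from cell import robot gives the robot as it stands.
- The arm moves only by the shell command python3 -m creep 'ROWS'. ROWS is JSON, a list of rows, each an object of numbers: "wx", "wy", "wz": the turn, a rotation vector about the tool's x, y, z in rad; "tx", "ty", "tz": the shift along the tool's x, y, z in m; "jaw": the closure, from -1 (fully open) to 1 (shut). In form: [{"wx": .., "wy": .., "wz": .., "tx": .., "ty": .., "tz": .., "jaw": ..}, ...]. A call has 1 to 8 rows; each row shifts and turns the commanded pose from where the row before left it, along the tool's axes as they then stand; what a row does not reach is not made up. A row lasts 1/12 s, in which the tool goes at most 41.7 mm and 7.16 degrees, less where a joint would pass 70% of its speed; a pose out of reach is approached as far as the arm can. A call with a gripper value outside its range is refused whole. The fingers move at their own pace and stop on an object; the grip force is fixed at half the most. Time passes only in rows, so rows that do not move let the fingers close. It gives the time, the measured TCP pose, the force, the opening and the grip force at its end, in the units of the state.
- robot.get_state(): the state, without advancing time (a new reading comes with each control period).
- robot.grab_frame(name): name is "scene" or "top"; returns a dict with "frame" (420x560x3 uint8, red, green, blue), "depth" (420x560 float32, m along the optical axis (not along the pixel's ray), 0 where there is no reading), "fx", "fy", "cx", "cy" (pixels), "pose" (4x4, takes a point from camera to world coordinates). Camera axes: x right, y down, z forward; pixel columns grow to the right and rows downward; lengths in m; the calibration is good to about 2 mm. A picture is of the moment at which its call begins.
- robot.hand_in(): hands the job in; it is judged then, once.
Trained networks look in the newest picture that a camera, given by its name, has taken for a name from the list of things; names that differ only in an ending like _2 or _b are one class to them, and where a whole thing is asked for, a point or a joint stands for the part that bears it (a point fixed in the world has none). Each returns a list of dicts, best first, with "conf" (0 to 1); they miss things now and then, are a little off and sometimes report something else, mostly with a low value. They report only what shows in the picture. A call takes as long as a camera call. They do not tell look-alikes from the thing itself.
- robot.cut_out(query, camera): "pixels" (420x560 bool, what is visible of it) and "uv" ([column, row] in pixels, amid what is visible of it).
The state is a dict: "time": time; "qpos": joint angles; "qd": joint speeds; "joint_torque": joint torques, N m; "position": TCP position; "orientation": TCP orientation; "contact_force": force on the tool from outside, world axes, zero at the start; "wrist_torque": the same for the moment, N m; "opening": finger opening in m; "grip_force": force on a finger pad.
Only numpy, scipy, OpenCV 4.12 (cv2) and the standard library are available. Lean on these libraries where they do the work, as an engineer would, in place of code of your own. Each camera call takes 0.05 s, during which the arm holds its last target. There are 200 camera calls.

## Task

Set the tall glass vial gently down into the round well of the bench photometer, without dropping or ramming it, and let go of it. Then take the photometer's spring-return shutter slide by its upright tab, pull it out until its pointer lines up with the mark on the index clip beside it, and keep it there for the reading: finish while still holding the slide at the mark. Leave the shutter shut until the vial is in, do not shift the index clip, and leave the jar and the bottle standing where they are.

Things in the scene. Friction and masses are not known exactly. Their poses are not given: they have to be found in the camera images.
- vial_center (a point): Centre, half-way up, of the tall closed glass vial with a white screw cap: 98 mm tall, glass 26 mm and cap 29 mm in diameter, about 45 g, standing upright on the worktop. The cap is the top 20 mm or so. z axis up along the vial.
- well_mouth (a point): Centre of the mouth of the photometer's sample well, on the housing's flat top, 70 mm above the worktop, 90 mm behind the front face, on the middle line. The well is a round hole 36 mm in diameter, 60 mm deep; its flat rubber floor is sprung and gives up to 5 mm (0.8 N per mm). A seated vial's top 38 mm stand out. The point has the photometer's axes.
- tab (a point): Middle of the upper part of the black upright tab on the end of the shutter slide, 78 mm above the worktop. The tab is 22 mm along x, 12 mm thick along y (photometer's axes) and stands free from 33 to 93 mm above the worktop; shut, it is centred 45 mm in front of the front face. It moves straight out from the face, along the photometer's -x.
- pointer (a point): Tip of the slim steel pointer that sticks out from the slide to +y, at the tab's own x, 29 mm above the worktop; it moves with the slide. Photometer's axes.
- index_mark (a point): Upright steel ridge, 2 mm wide, on the small black index clip that sits on the scale bar beside the slide (+y side, 48 mm from the middle line, top 33 mm above the worktop). The ridge's end next to the pointer is the mark; it stays put unless pushed. The pointer is at the mark when both have the same x in the photometer's axes.
- shutter (a joint): Travel of the shutter slide in m: 0 shut, up to 0.06 pulled out. A spring pulls it shut with about 5 N at 0, rising 1 N for every 10 mm; it snaps back when let go.
- index (a joint): Place of the index clip in m: equal to the shutter travel at which the pointer meets the mark (0.02 to 0.045).
- vial: The same glass vial; origin at the centre of its underside.
- photometer: Fixed white box 130 mm deep (x), 110 mm wide (y), 70 mm tall; origin on the worktop under its middle, x away from its front face, y left, z up (the photometer's axes); its yaw varies. A metal tongue 8 mm thick lies 117 mm out from the front face, under the slide.
- jar: Bystander: low clear jar with a white screw cap, 33 mm wide, 55 mm tall, loose; origin at its underside.
- bottle: Bystander: wide bottle with a screw cap, 57 mm wide, 110 mm tall, loose; origin at its underside.
Not all that is in view belongs to the job. What is shaped like the vial but green or purple is not meant.

How it is judged:
By the outcome, as a careful person would: the job done as asked, in the order asked, and still so for the second after the job is handed in, while the arm keeps its last pose, push and grip.
It also fails if it takes over 53 s, if anything falls off the work surface, if the arm or the gripper's body presses on something with over 40 N, if the wrist force passes 120 N, or if a joint passes its speed limit or range.

## Working session

There is one attempt and no reset: what is moved stays moved. The work goes in short steps, Python scripts to look and compute and a shell command to move; the robot and the scene stay as the last step left them, time stands still between calls to the robot, and variables do not carry over. Pictures are saved under pics/ and viewed, at most 10 in all, crops included, and the job is handed in when it is done.

```bash
mkdir -p pics; ls
cat > h.py <<'E'
from cell import robot
import numpy as np, cv2
from scipy.spatial.transform import Rotation as R
def save(f,n): cv2.imwrite('pics/'+n,cv2.cvtColor(f['frame'],cv2.COLOR_RGB2BGR))
def cloud(f):
    d=f['depth'];v,u=np.indices(d.shape)
    p=np.stack([(u-f['cx'])/f['fx']*d,(v-f['cy'])/f['fy']*d,d],-1)
    return p@f['pose'][:3,:3].T+f['pose'][:3,3]
def ray(f,u,v):
    d=f['pose'][:3,:3]@np.array([(u-f['cx'])/f['fx'],(v-f['cy'])/f['fy'],1]);return f['pose'][:3,3],d
def atz(f,u,v,z):
    o,d=ray(f,u,v);return o+d*(z-o[2])/d[2]
E
python3 - <<'E'
from h import *
np.set_printoptions(precision=4,suppress=True)
s=robot.get_state();print({k:np.round(v,3) for k,v in s.items()})
F={c:robot.grab_frame(c) for c in('scene','top')}
for c,f in F.items():
    save(f,c+'0.png');P=cloud(f);print(c,f['fx'],f['pose'])
    for q in('vial','photometer','tab','pointer','index_mark','jar','bottle','well_mouth'):
        for r in robot.cut_out(q,c)[:3]:
            m=r['pixels']&(f['depth']>0);p=P[m]
            if len(p): print(q,round(r['conf'],2),np.round(r['uv']),m.sum(),np.median(p,0),np.percentile(p,3,0),np.percentile(p,97,0))
E
```

```text
pics
{'time': np.float64(0.0), 'qpos': array([ 1.166,  0.384,  0.044,  1.6  , -0.018,  1.161, -0.05 ]), 'qd': array([ 0.001,  0.001, -0.   , -0.   , -0.001,  0.001,  0.001]), 'joint_torque': array([  0.   , -43.346,   1.025, -24.951,   0.011,   0.012,   0.   ]), 'position': array([ 0.196, -0.619,  0.23 ]), 'orientation': array([-3.102, -0.48 ,  0.001]), 'contact_force': array([ 0.426,  0.562, -0.223]), 'wrist_torque': array([ 0.022, -0.009, -0.004]), 'grip_force': np.float64(0.0), 'opening': np.float64(0.085)}
scene 450.93334383724675 [[-0.9806  0.1762 -0.0854  0.5771]
 [ 0.1957  0.8647 -0.4626  0.3129]
 [-0.0076 -0.4703 -0.8825  0.8421]
 [ 0.      0.      0.      1.    ]]
vial 0.85 [259. 120.] 449 [ 0.5033 -0.3387  0.062 ] [ 0.4886 -0.3587  0.0007] [ 0.516  -0.3344  0.0999]
vial 0.81 [315. 132.] 429 [ 0.3924 -0.2731  0.069 ] [ 0.3789 -0.2932  0.0085] [ 0.4029 -0.2684  0.1004]
vial 0.73 [288. 112.] 426 [ 0.4397 -0.3281  0.0674] [ 0.4259 -0.3463  0.0083] [ 0.4508 -0.3243  0.1003]
photometer 0.73 [268. 305.] 8497 [0.5562 0.0815 0.066 ] [0.4304 0.0008 0.0057] [0.6561 0.1409 0.0731]
tab 
[... 1292 characters left out ...]
212.] 358 [0.4967 0.0781 0.0319] [0.476  0.0637 0.0258] [0.5289 0.0925 0.0944]
index_mark 0.59 [172. 225.] 32 [0.4683 0.1431 0.0262] [0.4645 0.1358 0.0213] [0.4732 0.1514 0.0365]
jar 0.52 [378. 174.] 246 [ 0.578  -0.2911  0.0539] [ 0.5654 -0.3067  0.0056] [ 0.5943 -0.2787  0.0588]
jar 0.46 [205. 186.] 5925 [0.5498 0.0693 0.066 ] [ 0.4331 -0.0058  0.0051] [0.6538 0.1379 0.0743]
bottle 0.95 [330. 222.] 670 [ 0.4799 -0.1935  0.1072] [ 0.4586 -0.2194  0.0073] [ 0.5048 -0.1715  0.112 ]
well_mouth 0.71 [205. 184.] 5806 [0.5495 0.0694 0.0662] [ 0.4321 -0.0052  0.0054] [0.6515 0.1376 0.0743]
well_mouth 0.71 [394. 242.] 290 [ 0.4391 -0.3313  0.0955] [ 0.4266 -0.361  -0.0004] [ 0.4594 -0.3229  0.1016]
```

Run:
```python
import cv2
a=cv2.imread('pics/scene0.png');cv2.imwrite('pics/s0.png',cv2.resize(a[60:400,170:430],None,fx=1.75,fy=1.75,interpolation=3)) 
b=cv2.imread('pics/top0.png');cv2.imwrite('pics/t0.png',cv2.resize(b[110:330,130:430],None,fx=2.6,fy=2.6,interpolation=3))
```

```text
(no output)
```

View pics/s0.png

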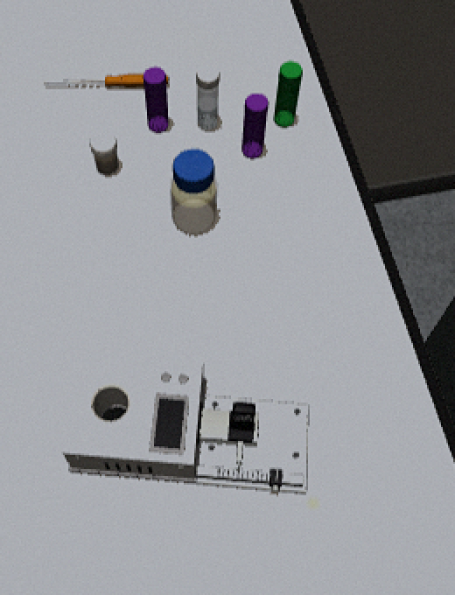

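View pics/t0.png

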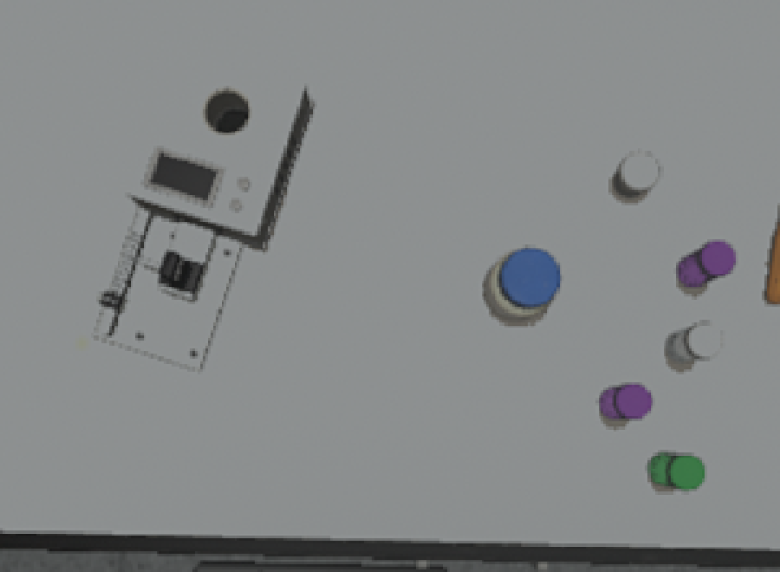

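```bash
cat > meas.py <<'E'
from h import *
np.set_printoptions(precision=4,suppress=True)
F={c:robot.grab_frame(c) for c in('scene','top')}
for c,f in F.items():
    P=cloud(f);X,Y,Z=P[...,0],P[...,1],P[...,2];ok=f['depth']>0
    m=ok&(np.hypot(X-.439,Y+.333)<.03)&(Z>.09)
    (u,v),r=cv2.minEnclosingCircle(np.argwhere(m)[:,::-1].astype(np.float32))
    print(c,'cap n',m.sum(),'mean',P[m].mean(0),'mid',(np.percentile(P[m],2,0)+np.percentile(P[m],98,0))/2,'circ',atz(f,u,v,.096),r)
    r0=[r for r in robot.cut_out('photometer',c)][0]['pixels']
    m=r0&ok&(np.abs(Z-.07)<.005)&(X>.5)
    m=m.astype(np.uint8)
    print(' ztop',np.median(Z[m>0]))
    # outline rays intersected with z=.07
    cs=max(cv2.findContours(m,cv2.RETR_EXTERNAL,cv2.CHAIN_APPROX_NONE)[0],key=len)[:,0]
    w=np.array([atz(f,a,b,.07)[:2] for a,b in cs],np.float32)
    (cx,cy),(wd,ht),an=cv2.minAreaRect(w*1000);print(' rect',cx,cy,wd,ht,an)
    # well: dark pixels / depth below top near expected
    hole=ok&(np.hypot(X-.60,Y-.085)<.06)&(Z<.060)&(Z>-.03)
    Q=np.zeros(m.shape,np.uint8)
    g=cv2.cvtColor(f['frame'],cv2.COLOR_RGB2GRAY)
    uv=np.argwhere(np.ones_like(g,bool))
    W=np.stack([X,Y],-1)
    # project pixel rays on z=.07
    o=f['pose'][:3,3];d=(P-o);W=o+d*((.07-o[2])/d[...,2])[...,None]
    near=np.hypot(W[...,0]-.60,W[...,1]-.085)<.045
    D=(near&(g<110)).astype(np.uint8)
    n,l,st,ce=cv2.connectedComponentsWithStats(D)
    for i in range(1,n):
        if st[i,4]>40:
            e=cv2.fitEllipse(cv2.convexHull(np.argwhere(l==i)[:,::-1].astype(np.float32)))
            ww=W[l==i];print(' dark',st[i,4],'ell',e[0],atz(f,*e[0],.07),'minmax',ww.min(0)[:2],ww.max(0)[:2])
    t=ok&(np.hypot(X-.5,Y-.085)<.05)&(Z>.085)&(g<90)
    pt=P[t];print(' tab n',len(pt),pt.mean(0),cv2.minAreaRect((pt[:,:2]*1000).astype(np.float32)) if len(pt)>3 else '')
E
python3 meas.py
python3 - <<'E'
import cv2
a=cv2.imread('pics/scene0.png');cv2.imwrite('pics/s1.png',cv2.resize(a[280:350,270:355],None,fx=8,fy=8,interpolation=2))
E
```

```text
scene cap n 136 mean [ 0.4385 -0.3355  0.0976] mid [ 0.4389 -0.3364  0.0961] circ [ 0.4381 -0.3358  0.096 ] 6.800835609436035
 ztop 0.07039913291878908
 rect 594.0772705078125 51.87677001953125 111.7932357788086 130.18258666992188 73.56207275390625
 dark 154 ell (235.216064453125, 293.4405517578125) [0.6146 0.0522 0.07  ] minmax [0.6007 0.0403] [0.6316 0.0632]
 dark 298 ell (263.7770690917969, 304.5429382324219) [0.5686 0.082  0.07  ] minmax [0.5553 0.0532] [0.5817 0.1043]
 dark 373 ell (244.64808654785156, 325.9498291015625) [0.6073 0.1123 0.07  ] minmax [0.5712 0.0965] [0.6428 0.1283]
 tab n 88 [0.4892 0.0842 0.092 ] ((488.92193603515625, 83.87268829345703), (10.723515510559082, 20.824787139892578), 76.17427825927734)
top cap n 161 mean [ 0.4394 -0.3361  0.0983] mid [ 0.4395 -0.336   0.097 ] circ [ 0.4398 -0.3364  0.096 ] 7.17724609375
 ztop 0.07039454081199303
 rect 596.0122680664062 52.224525451660156 110.98959350585938 130.63218688964844 73.38014221191406
 dark 106 ell (213.27352905273438, 154.09243774414062) [0.6156 0.0521 0.07  ] minmax [0.6008 0.0416] [0.6331 0.0615]
 dark 234 ell (195.75758361816406, 174.94277954101562) [0.57   0.0875 0.07  ] minmax [0.5568 0.051 ] [0.5847 0.1057]
 tab n 58 [0.4897 0.0827 0.0925] ((490.10430908203125, 83.25972747802734), (11.780364990234375, 20.273643493652344), 72.11051940917969)meas.py:24: RuntimeWarning: divide by zero encountered in divide
  o=f['pose'][:3,3];d=(P-o);W=o+d*((.07-o[2])/d[...,2])[...,None]
meas.py:24: RuntimeWarning: invalid value encountered in multiply
  o=f['pose'][:3,3];d=(P-o);W=o+d*((.07-o[2])/d[...,2])[...,None]
```

View pics/s1.png

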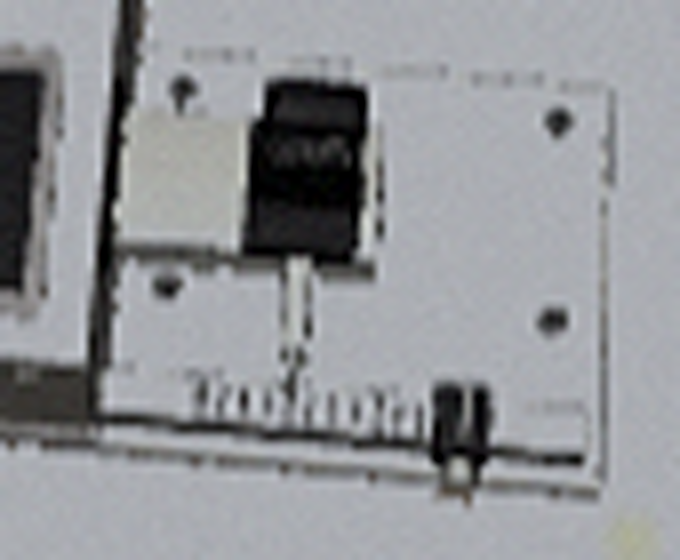

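The picture shows the tab (crop ~310,170), its pointer with the tip at about (292,380), and the clip ridge at about (462,395). The clear vial is at (0.439, -0.336), the well at (0.619, 0.045), and the photometer yaw is about -16.5°. I'll turn the jaw to the photometer's y axis and move above the vial.

```bash
python3 -m creep '[{"wz":0.119,"jaw":-1},{"wz":0.119,"jaw":-1},{"wz":0.119,"jaw":-1},{"wz":0.119,"jaw":-1},{"wz":0.119,"jaw":-1},{"tx":0.015,"ty":-0.034,"jaw":-1},{"tx":0.015,"ty":-0.034,"jaw":-1},{"tx":0.015,"ty":-0.034,"jaw":-1}]'
python3 -m creep '[{"tx":0.015,"ty":-0.034,"jaw":-1},{"tx":0.015,"ty":-0.034,"jaw":-1},{"tx":0.015,"ty":-0.034,"jaw":-1},{"tx":0.015,"ty":-0.034,"jaw":-1},{"tx":0.015,"ty":-0.034,"jaw":-1},{"tx":0.015,"ty":-0.034,"jaw":-1},{"tx":0.002,"ty":-0.001,"jaw":-1},{"jaw":-1}]'
cat > go.py <<'E'
import sys;from h import *
np.set_printoptions(precision=4,suppress=True)
s=robot.get_state();r=R.from_rotvec(s['orientation']).as_matrix()
t=np.array([float(a) for a in sys.argv[1:4]])
print('t',s['time'],'pos',s['position'],'tool-axis move',r.T@(t-s['position']),'x yaw',np.degrees(np.arctan2(r[1,0],r[0,0])),'z',r[:,2],'F',s['contact_force'],'open',s['opening'])
E
python3 go.py .439 -.336 .069
python3 - <<'E'
from h import *
f=robot.grab_frame('scene');ex=np.array([.9588,-.284])
a=atz(f,306.5,326.9,.029)[:2];b=atz(f,327.75,329.4,.033)[:2];print(a@ex,b@ex,(a-b)@ex)
E
```

```text
t 1.1 pos [ 0.1963 -0.6197  0.2313] tool-axis move [ 0.317  -0.1971  0.1623] x yaw 17.57940283897638 z [-0.  0. -1.] F [ 0.3794  0.5424 -0.6748] open 0.08510825204760633
0.44390346860566054 0.4059694955018031 0.03793397310385749validation failed for argument at $[0]...
validation failed for argument at $[0]...
```

```bash
python3 -m creep '[{"wx":0,"wy":0,"wz":0.119,"tx":0,"ty":0,"tz":0,"jaw":-1},{"wx":0,"wy":0,"wz":0.119,"tx":0,"ty":0,"tz":0,"jaw":-1},{"wx":0,"wy":0,"wz":0.119,"tx":0,"ty":0,"tz":0,"jaw":-1},{"wx":0,"wy":0,"wz":0.119,"tx":0,"ty":0,"tz":0,"jaw":-1},{"wx":0,"wy":0,"wz":0.119,"tx":0,"ty":0,"tz":0,"jaw":-1},{"wx":0,"wy":0,"wz":0,"tx":0.015,"ty":-0.034,"tz":0,"jaw":-1},{"wx":0,"wy":0,"wz":0,"tx":0.015,"ty":-0.034,"tz":0,"jaw":-1},{"wx":0,"wy":0,"wz":0,"tx":0.015,"ty":-0.034,"tz":0,"jaw":-1}]'; python3 go.py .439 -.336 .069
```

```text
time: 1.82
position: [0.2685, -0.5342, 0.2313]
orientation: [3.108, -0.455, 0.0]
contact_force: [0.8, 0.5, -0.5]
opening: 0.0858
grip_force: 0.0
t 1.8167 pos [ 0.2685 -0.5342  0.2313] tool-axis move [ 0.1065 -0.2388  0.1622] x yaw -16.659419649753644 z [ 0.0001 -0.0003 -1.    ] F [ 0.8344  0.4556 -0.515 ] open 0.08579881433378302
```

```bash
python3 -m creep '[{"wx":0,"wy":0,"wz":0,"tx":0.015,"ty":-0.034,"tz":0,"jaw":-1},{"wx":0,"wy":0,"wz":0,"tx":0.015,"ty":-0.034,"tz":0,"jaw":-1},{"wx":0,"wy":0,"wz":0,"tx":0.015,"ty":-0.034,"tz":0,"jaw":-1},{"wx":0,"wy":0,"wz":0,"tx":0.015,"ty":-0.034,"tz":0,"jaw":-1},{"wx":0,"wy":0,"wz":0,"tx":0.015,"ty":-0.034,"tz":0,"jaw":-1},{"wx":0,"wy":0,"wz":0,"tx":0.015,"ty":-0.034,"tz":0,"jaw":-1},{"wx":0,"wy":0,"wz":0,"tx":0.015,"ty":-0.034,"tz":0,"jaw":-1},{"wx":0,"wy":0,"wz":0,"tx":0,"ty":0,"tz":0,"jaw":-1}]'; python3 go.py .439 -.336 .069
```

```text
time: 2.48
position: [0.444, -0.327, 0.2317]
orientation: [-3.107, 0.428, -0.006]
contact_force: [0.6, 1.4, -0.5]
opening: 0.085
grip_force: 0.0
t 2.4833 pos [ 0.444  -0.327   0.2317] tool-axis move [-0.0029  0.011   0.1627] x yaw -15.674781566295783 z [ 0.0047  0.0045 -1.    ] F [ 0.5789  1.4187 -0.4638] open 0.08503288941480738
```

```bash
python3 -m creep '[{"wx":0,"wy":0,"wz":0,"tx":0,"ty":0.008,"tz":0.03,"jaw":-1},{"wx":0,"wy":0,"wz":0,"tx":0,"ty":0,"tz":0.03,"jaw":-1},{"wx":0,"wy":0,"wz":0,"tx":0,"ty":0,"tz":0,"jaw":-1},{"wx":0,"wy":0,"wz":0,"tx":0,"ty":0,"tz":0,"jaw":-1}]'; python3 go.py .439 -.336 .069
```

```text
time: 2.82
position: [0.4329, -0.3431, 0.1697]
orientation: [-3.107, 0.451, 0.007]
contact_force: [-0.2, 0.7, 0.3]
opening: 0.0851
grip_force: 0.0
t 2.8167 pos [ 0.4329 -0.3431  0.1697] tool-axis move [ 0.0043 -0.0084  0.1007] x yaw -16.52686254287657 z [-0.004   0.0029 -1.    ] F [-0.2304  0.6774  0.272 ] open 0.08506012085216709
```

```bash
python3 -m creep '[{"wx":0,"wy":0,"wz":0,"tx":0.002,"ty":-0.009,"tz":0,"jaw":-1},{"wx":0,"wy":0,"wz":0,"tx":0,"ty":0,"tz":0.01,"jaw":-1},{"wx":0,"wy":0,"wz":0,"tx":0,"ty":0,"tz":0.02,"jaw":-1},{"wx":0,"wy":0,"wz":0,"tx":0,"ty":0,"tz":0.02,"jaw":-1},{"wx":0,"wy":0,"wz":0,"tx":0,"ty":0,"tz":0.02,"jaw":-1},{"wx":0,"wy":0,"wz":0,"tx":0,"ty":0,"tz":0.01,"jaw":-1},{"wx":0,"wy":0,"wz":0,"tx":0,"ty":0,"tz":0,"jaw":-1},{"wx":0,"wy":0,"wz":0,"tx":0,"ty":0,"tz":0,"jaw":-1}]'; python3 go.py .439 -.336 .069
```

```text
time: 3.48
position: [0.4395, -0.3358, 0.0917]
orientation: [-3.109, 0.45, -0.001]
contact_force: [-0.3, 0.3, -0.6]
opening: 0.0857
grip_force: 0.0
t 3.4833 pos [ 0.4395 -0.3358  0.0917] tool-axis move [-0.0005  0.0003  0.0227] x yaw -16.488119483892678 z [ 0.0006 -0.0001 -1.    ] F [-0.3261  0.3497 -0.5905] open 0.08574901628618717
```

```bash
python3 -m creep '[{"wx":0,"wy":0,"wz":0,"tx":0,"ty":0,"tz":0.014,"jaw":-1},{"wx":0,"wy":0,"wz":0,"tx":0,"ty":0,"tz":0.014,"jaw":-1},{"wx":0,"wy":0,"wz":0,"tx":0,"ty":0,"tz":0,"jaw":-0.5},{"wx":0,"wy":0,"wz":0,"tx":0,"ty":0,"tz":0,"jaw":0.2},{"wx":0,"wy":0,"wz":0,"tx":0,"ty":0,"tz":0,"jaw":0.3},{"wx":0,"wy":0,"wz":0,"tx":0,"ty":0,"tz":0,"jaw":0.5},{"wx":0,"wy":0,"wz":0,"tx":0,"ty":0,"tz":0,"jaw":1},{"wx":0,"wy":0,"wz":0,"tx":0,"ty":0,"tz":0,"jaw":1}]'; python3 go.py .439 -.336 .069;python3 -m creep '[{"wx":0,"wy":0,"wz":0,"tx":0,"ty":0,"tz":0,"jaw":1},{"wx":0,"wy":0,"wz":0,"tx":0,"ty":0,"tz":0,"jaw":1},{"wx":0,"wy":0,"wz":0,"tx":0,"ty":0,"tz":0,"jaw":1},{"wx":0,"wy":0,"wz":0,"tx":0,"ty":0,"tz":0,"jaw":1}]'
```

```text
time: 4.15
position: [0.44, -0.3368, 0.0648]
orientation: [3.108, -0.451, 0.004]
contact_force: [0.4, -0.4, 3.6]
opening: 0.0275
grip_force: 58.8
t 4.15 pos [ 0.44   -0.3368  0.0648] tool-axis move [-0.0012 -0.0005 -0.0042] x yaw -16.52106946583697 z [ 0.0023 -0.0018 -1.    ] F [ 0.4415 -0.4324  3.614 ] open 0.02754516890318833
time: 4.48
position: [0.4401, -0.3369, 0.0648]
orientation: [3.108, -0.451, 0.004]
contact_force: [-0.9, 0.4, 6.1]
opening: 0.0272
grip_force: 58.9
```

```bash
python3 -m creep '[{"wx":0,"wy":0,"wz":0,"tx":0,"ty":0,"tz":-0.01,"jaw":1},{"wx":0,"wy":0,"wz":0,"tx":0,"ty":0,"tz":-0.02,"jaw":1},{"wx":0,"wy":0,"wz":0,"tx":0,"ty":0,"tz":-0.03,"jaw":1},{"wx":0,"wy":0,"wz":0,"tx":0,"ty":0,"tz":-0.03,"jaw":1},{"wx":0,"wy":0,"wz":0,"tx":0,"ty":0,"tz":-0.03,"jaw":1},{"wx":0,"wy":0,"wz":0,"tx":0,"ty":0,"tz":-0.02,"jaw":1},{"wx":0,"wy":0,"wz":0,"tx":0,"ty":0,"tz":-0.02,"jaw":1},{"wx":0,"wy":0,"wz":0,"tx":0,"ty":0,"tz":0,"jaw":1}]'; python3 go.py .619 .045 .224
python3 - <<'E'
from h import *
f=robot.grab_frame('scene');save(f,'lift.png')
a=f['frame'];cv2.imwrite('pics/l.png',cv2.resize(cv2.cvtColor(a[0:200,200:400],4),None,fx=3,fy=3))
E
```

```text
time: 5.15
position: [0.4414, -0.3374, 0.2286]
orientation: [3.105, -0.451, 0.013]
contact_force: [0.3, 0.4, 0.1]
opening: 0.0274
grip_force: 59.0
t 5.15 pos [ 0.4414 -0.3374  0.2286] tool-axis move [ 0.0616 -0.4171  0.004 ] x yaw -16.51117980753561 z [ 0.0075 -0.005  -1.    ] F [0.2665 0.4404 0.1355] open 0.02739197615561485
```

View pics/l.png

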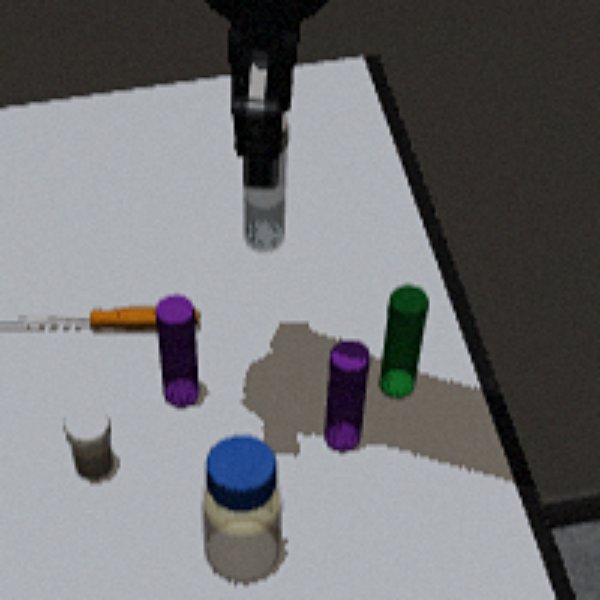

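The clear vial hangs upright in the fingers (crop ~265,200). The bottle, jar and decoys are undisturbed. Next I carry it over to the well.

```bash
python3 -m creep '[{"wx":0,"wy":0,"wz":0,"tx":0.002,"ty":-0.012,"tz":0,"jaw":1},{"wx":0,"wy":0,"wz":0,"tx":0.004,"ty":-0.024,"tz":0,"jaw":1},{"wx":0,"wy":0,"wz":0,"tx":0.005,"ty":-0.034,"tz":0,"jaw":1},{"wx":0,"wy":0,"wz":0,"tx":0.005,"ty":-0.034,"tz":0,"jaw":1},{"wx":0,"wy":0,"wz":0,"tx":0.005,"ty":-0.034,"tz":0,"jaw":1},{"wx":0,"wy":0,"wz":0,"tx":0.005,"ty":-0.034,"tz":0,"jaw":1},{"wx":0,"wy":0,"wz":0,"tx":0.005,"ty":-0.034,"tz":0,"jaw":1},{"wx":0,"wy":0,"wz":0,"tx":0.005,"ty":-0.034,"tz":0,"jaw":1}]'
python3 -m creep '[{"wx":0,"wy":0,"wz":0,"tx":0.005,"ty":-0.034,"tz":0,"jaw":1},{"wx":0,"wy":0,"wz":0,"tx":0.005,"ty":-0.034,"tz":0,"jaw":1},{"wx":0,"wy":0,"wz":0,"tx":0.005,"ty":-0.034,"tz":0,"jaw":1},{"wx":0,"wy":0,"wz":0,"tx":0.005,"ty":-0.034,"tz":0,"jaw":1},{"wx":0,"wy":0,"wz":0,"tx":0.004,"ty":-0.024,"tz":0,"jaw":1},{"wx":0,"wy":0,"wz":0,"tx":0.002,"ty":-0.012,"tz":0,"jaw":1},{"wx":0,"wy":0,"wz":0,"tx":0,"ty":0,"tz":0,"jaw":1},{"wx":0,"wy":0,"wz":0,"tx":0,"ty":0,"tz":0,"jaw":1}]'
python3 -m creep '[{"wx":0,"wy":0,"wz":0,"tx":0,"ty":0,"tz":0,"jaw":1},{"wx":0,"wy":0,"wz":0,"tx":0,"ty":0,"tz":0,"jaw":1},{"wx":0,"wy":0,"wz":0,"tx":0,"ty":0,"tz":0,"jaw":1},{"wx":0,"wy":0,"wz":0,"tx":0,"ty":0,"tz":0,"jaw":1}]'
python3 go.py .619 .045 .224
```

```text
time: 5.87
position: [0.5405, -0.1128, 0.2209]
orientation: [-3.108, 0.449, 0.007]
contact_force: [-0.1, 0.2, 0.1]
opening: 0.0276
grip_force: 59.0
time: 6.53
position: [0.6142, 0.0413, 0.2217]
orientation: [3.108, -0.449, -0.005]
contact_force: [-0.0, -0.8, 0.2]
opening: 0.0273
grip_force: 59.0
time: 6.87
position: [0.6153, 0.0395, 0.2234]
orientation: [3.108, -0.455, 0.0]
contact_force: [-0.2, 0.1, -0.1]
opening: 0.0275
grip_force: 59.0
t 6.8667 pos [0.6153 0.0395 0.2234] tool-axis move [ 0.002  -0.0063 -0.0006] x yaw -16.675405625367024 z [ 0.     -0.0007 -1.    ] F [-0.1702  0.0717 -0.0866] open 0.027454071795230524
```

```bash
python3 -m creep '[{"wx":0,"wy":0,"wz":0,"tx":0.003,"ty":-0.006,"tz":0,"jaw":1},{"wx":0,"wy":0,"wz":0,"tx":0,"ty":0,"tz":0.01,"jaw":1},{"wx":0,"wy":0,"wz":0,"tx":0,"ty":0,"tz":0.02,"jaw":1},{"wx":0,"wy":0,"wz":0,"tx":0,"ty":0,"tz":0.02,"jaw":1},{"wx":0,"wy":0,"wz":0,"tx":0,"ty":0,"tz":0.01,"jaw":1},{"wx":0,"wy":0,"wz":0,"tx":0,"ty":0,"tz":0.005,"jaw":1},{"wx":0,"wy":0,"wz":0,"tx":0,"ty":0,"tz":0,"jaw":1},{"wx":0,"wy":0,"wz":0,"tx":0,"ty":0,"tz":0,"jaw":1}]'
python3 go.py .619 .045 .134
python3 - <<'E'
from h import *
f=robot.grab_frame('scene');
a=f['frame'];cv2.imwrite('pics/w.png',cv2.resize(cv2.cvtColor(a[190:350,170:330],4),None,fx=3.7,fy=3.7))
E
```

```text
time: 7.53
position: [0.6204, 0.0466, 0.1585]
orientation: [-3.109, 0.451, -0.001]
contact_force: [-0.1, -0.0, -0.4]
opening: 0.0273
grip_force: 59.0
t 7.5333 pos [0.6204 0.0466 0.1585] tool-axis move [-0.0009  0.0019  0.0245] x yaw -16.501877865121998 z [ 0.0004  0.0003 -1.    ] F [-0.1202 -0.0205 -0.4147] open 0.02733961623274123
```

View pics/w.png

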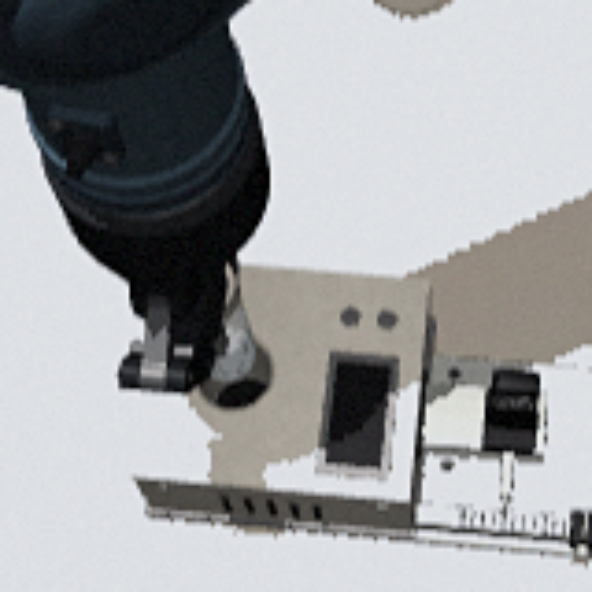

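```bash
python3 - <<'E'
from h import *
for c,u,v in(('scene',232.9,290.9),('top',217.3,152.3)):
    f=robot.grab_frame(c);print(c,atz(f,u,v,.07))
E
python3 -m creep '[{"wx":0,"wy":0,"wz":0,"tx":0,"ty":0,"tz":0,"jaw":1},{"wx":0,"wy":0,"wz":0,"tx":0,"ty":0,"tz":0,"jaw":1}]'; python3 go.py .619 .045 .154
```

```text
scene [0.61797647 0.04674189 0.07      ]
top [0.61967445 0.04366867 0.07      ]
time: 7.85
position: [0.6207, 0.0465, 0.1593]
orientation: [-3.109, 0.451, -0.003]
contact_force: [0.0, -0.0, 0.3]
opening: 0.0274
grip_force: 59.0
t 7.85 pos [0.6207 0.0465 0.1593] tool-axis move [-0.0012  0.0019  0.0052] x yaw -16.511441952957174 z [ 0.0017  0.0001 -1.    ] F [ 0.0107 -0.0408  0.3302] open 0.027423512797287927
```

```bash
python3 -m creep '[{"wx":0,"wy":0,"wz":0,"tx":0,"ty":0.0015,"tz":0.003,"jaw":1},{"wx":0,"wy":0,"wz":0,"tx":0,"ty":0,"tz":0.008,"jaw":1},{"wx":0,"wy":0,"wz":0,"tx":0,"ty":0,"tz":0.008,"jaw":1},{"wx":0,"wy":0,"wz":0,"tx":0,"ty":0,"tz":0.008,"jaw":1},{"wx":0,"wy":0,"wz":0,"tx":0,"ty":0,"tz":0.008,"jaw":1},{"wx":0,"wy":0,"wz":0,"tx":0,"ty":0,"tz":0.005,"jaw":1},{"wx":0,"wy":0,"wz":0,"tx":0,"ty":0,"tz":0,"jaw":1},{"wx":0,"wy":0,"wz":0,"tx":0,"ty":0,"tz":0,"jaw":1}]'; python3 go.py .619 .045 .0745
```

```text
time: 8.52
position: [0.6192, 0.045, 0.1175]
orientation: [3.109, -0.451, -0.002]
contact_force: [0.2, 0.1, 0.5]
opening: 0.0273
grip_force: 59.0
t 8.5167 pos [0.6192 0.045  0.1175] tool-axis move [-0.0002  0.      0.043 ] x yaw -16.506112243341676 z [-0.0013  0.     -1.    ] F [0.1579 0.1078 0.5056] open 0.027308585315035237
```

No contact, and the vial is centred about 17 mm deep. I'll continue down.

```bash
python3 -m creep '[{"wx":0,"wy":0,"wz":0,"tx":0,"ty":0,"tz":0.004,"jaw":1},{"wx":0,"wy":0,"wz":0,"tx":0,"ty":0,"tz":0.007,"jaw":1},{"wx":0,"wy":0,"wz":0,"tx":0,"ty":0,"tz":0.007,"jaw":1},{"wx":0,"wy":0,"wz":0,"tx":0,"ty":0,"tz":0.007,"jaw":1},{"wx":0,"wy":0,"wz":0,"tx":0,"ty":0,"tz":0.006,"jaw":1},{"wx":0,"wy":0,"wz":0,"tx":0,"ty":0,"tz":0.003,"jaw":1},{"wx":0,"wy":0,"wz":0,"tx":0,"ty":0,"tz":0.001,"jaw":1},{"wx":0,"wy":0,"wz":0,"tx":0,"ty":0,"tz":0,"jaw":1}]'; python3 go.py .619 .045 .0745
python3 -m creep '[{"wx":0,"wy":0,"wz":0,"tx":0,"ty":0,"tz":0,"jaw":1},{"wx":0,"wy":0,"wz":0,"tx":0,"ty":0,"tz":0,"jaw":1}]'
```

```text
time: 9.18
position: [0.6194, 0.0449, 0.0828]
orientation: [3.109, -0.451, -0.001]
contact_force: [0.0, 0.5, 0.2]
opening: 0.0275
grip_force: 59.0
t 9.1833 pos [0.6194 0.0449 0.0828] tool-axis move [-0.0004  0.      0.0083] x yaw -16.506527108771124 z [-0.0008 -0.     -1.    ] F [0.0101 0.4549 0.2414] open 0.027529833609853626
time: 9.35
position: [0.6201, 0.0451, 0.0837]
orientation: [-3.109, 0.451, -0.001]
contact_force: [-0.4, 0.3, -0.8]
opening: 0.0273
grip_force: 59.0
```

```bash
python3 -m creep '[{"wx":0,"wy":0,"wz":0,"tx":0,"ty":0,"tz":0.002,"jaw":1},{"wx":0,"wy":0,"wz":0,"tx":0,"ty":0,"tz":0.002,"jaw":1},{"wx":0,"wy":0,"wz":0,"tx":0,"ty":0,"tz":0.002,"jaw":1},{"wx":0,"wy":0,"wz":0,"tx":0,"ty":0,"tz":0.001,"jaw":1},{"wx":0,"wy":0,"wz":0,"tx":0,"ty":0,"tz":0.001,"jaw":1},{"wx":0,"wy":0,"wz":0,"tx":0,"ty":0,"tz":0,"jaw":1},{"wx":0,"wy":0,"wz":0,"tx":0,"ty":0,"tz":0,"jaw":1},{"wx":0,"wy":0,"wz":0,"tx":0,"ty":0,"tz":0,"jaw":1}]'; python3 go.py .619 .045 .0745
```

```text
time: 10.02
position: [0.6197, 0.045, 0.0753]
orientation: [-3.109, 0.451, -0.0]
contact_force: [-0.4, 0.4, -1.2]
opening: 0.0273
grip_force: 59.0
t 10.0167 pos [0.6197 0.045  0.0753] tool-axis move [-0.0007  0.0002  0.0008] x yaw -16.512826578734344 z [ 0.0001  0.0001 -1.    ] F [-0.3876  0.4166 -1.1638] open 0.02733096992589305
```

```bash
python3 -m creep '[{"wx":0,"wy":0,"wz":0,"tx":0,"ty":0,"tz":0.001,"jaw":1},{"wx":0,"wy":0,"wz":0,"tx":0,"ty":0,"tz":0.001,"jaw":1},{"wx":0,"wy":0,"wz":0,"tx":0,"ty":0,"tz":0,"jaw":1},{"wx":0,"wy":0,"wz":0,"tx":0,"ty":0,"tz":0,"jaw":1}]'
python3 -m creep '[{"wx":0,"wy":0,"wz":0,"tx":0,"ty":0,"tz":0,"jaw":1},{"wx":0,"wy":0,"wz":0,"tx":0,"ty":0,"tz":0,"jaw":1}]'
```

```text
time: 10.35
position: [0.6199, 0.045, 0.0735]
orientation: [-3.109, 0.451, -0.001]
contact_force: [0.2, 0.4, 0.6]
opening: 0.0273
grip_force: 59.0
time: 10.52
position: [0.6199, 0.045, 0.0735]
orientation: [-3.109, 0.451, -0.001]
contact_force: [0.3, 1.1, -0.1]
opening: 0.0273
grip_force: 59.0
```

```bash
python3 -m creep '[{"wx":0,"wy":0,"wz":0,"tx":0,"ty":0,"tz":0.001,"jaw":1},{"wx":0,"wy":0,"wz":0,"tx":0,"ty":0,"tz":0,"jaw":1},{"wx":0,"wy":0,"wz":0,"tx":0,"ty":0,"tz":0,"jaw":1}]'
for i in 1 2; do python3 -m creep '[{"wx":0,"wy":0,"wz":0,"tx":0,"ty":0,"tz":0,"jaw":1}]'|grep contact; done
python3 - <<'E'
from h import *
np.set_printoptions(precision=4,suppress=True)
f=robot.grab_frame('scene')
P=cloud(f);ex=np.array([.9588,-.284]);
W=P[...,:2]-[.619,.045];m=(np.abs(W@ex)<.05)&(np.abs(W@[.284,.9588])<.07)&(P[...,2]>.071)&(P[...,2]<.13)
a=f['frame'];cv2.imwrite('pics/d.png',cv2.resize(cv2.cvtColor(a[210:340,170:300],4),None,fx=4.6,fy=4.6));print(m.sum(),np.percentile(P[m][:,2],[1,5,25,50]))
E
```

```text
time: 10.77
position: [0.6199, 0.045, 0.0725]
orientation: [-3.109, 0.451, -0.001]
contact_force: [0.8, -0.1, 1.5]
opening: 0.0273
grip_force: 59.0
contact_force: [0.1, -0.1, 2.5]
contact_force: [0.4, -0.0, 1.1]
596 [0.071  0.0711 0.0715 0.072 ]
```

View pics/d.png

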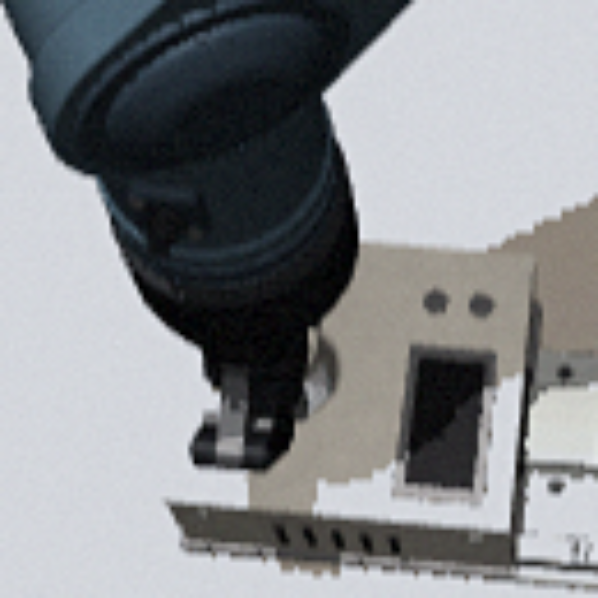

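Contact is about 1.7 N on the sprung floor, so the vial is seated. I'll open slowly and go up.

```bash
python3 -m creep '[{"wx":0,"wy":0,"wz":0,"tx":0,"ty":0,"tz":0,"jaw":0.3},{"wx":0,"wy":0,"wz":0,"tx":0,"ty":0,"tz":0,"jaw":0.2},{"wx":0,"wy":0,"wz":0,"tx":0,"ty":0,"tz":0,"jaw":0.1},{"wx":0,"wy":0,"wz":0,"tx":0,"ty":0,"tz":0,"jaw":-0.1},{"wx":0,"wy":0,"wz":0,"tx":0,"ty":0,"tz":0,"jaw":-0.2},{"wx":0,"wy":0,"wz":0,"tx":0,"ty":0,"tz":0,"jaw":-0.2},{"wx":0,"wy":0,"wz":0,"tx":0,"ty":0,"tz":0,"jaw":-0.2}]'
python3 -m creep '[{"wx":0,"wy":0,"wz":0,"tx":0,"ty":0,"tz":-0.01,"jaw":-0.2},{"wx":0,"wy":0,"wz":0,"tx":0,"ty":0,"tz":-0.02,"jaw":-0.2},{"wx":0,"wy":0,"wz":0,"tx":0,"ty":0,"tz":-0.03,"jaw":-0.2},{"wx":0,"wy":0,"wz":0,"tx":0,"ty":0,"tz":-0.03,"jaw":-0.2},{"wx":0,"wy":0,"wz":0,"tx":0,"ty":0,"tz":-0.02,"jaw":-0.2},{"wx":0,"wy":0,"wz":0,"tx":0,"ty":0,"tz":0,"jaw":-0.2},{"wx":0,"wy":0,"wz":0,"tx":0,"ty":0,"tz":0,"jaw":-0.2}]'
python3 go.py .4895 .0835 .170;  python3 - <<'E'
from h import *
np.set_printoptions(precision=4,suppress=True)
f=robot.grab_frame('scene')
for r in robot.cut_out('vial','scene'):
    p=cloud(f)[r['pixels']&(f['depth']>0)];print(r['conf'],r['uv'],np.median(p,0),np.percentile(p,98,0))
E
```

```text
time: 11.57
position: [0.6196, 0.0449, 0.0722]
orientation: [3.109, -0.451, -0.0]
contact_force: [0.2, 0.6, 0.5]
opening: 0.051
grip_force: 0.0
time: 12.15
position: [0.6212, 0.0452, 0.1851]
orientation: [-3.108, 0.451, -0.008]
contact_force: [0.7, -1.0, -0.5]
opening: 0.051
grip_force: 0.0
t 12.15 pos [0.6212 0.0452 0.1851] tool-axis move [-0.1372  0.0008  0.0145] x yaw -16.50930112688963 z [ 0.0049  0.0003 -1.    ] F [ 0.7048 -1.0268 -0.5163] open 0.050962489976994985
0.87 [315.2, 130.3] [ 0.3926 -0.2729  0.069 ] [ 0.4031 -0.2683  0.1008]
0.81 [230.7, 285.4] [0.6154 0.0515 0.1055] [0.6289 0.0581 0.1114]
0.71 [332.0, 109.9] [ 0.3401 -0.3141  0.0661] [ 0.35   -0.3093  0.1004]
```

```bash
python3 -m creep '[{"wx":0,"wy":0,"wz":0,"tx":-0.01,"ty":0,"tz":0,"jaw":-0.2},{"wx":0,"wy":0,"wz":0,"tx":-0.03,"ty":0,"tz":0,"jaw":-0.2},{"wx":0,"wy":0,"wz":0,"tx":-0.035,"ty":0,"tz":0,"jaw":-0.2},{"wx":0,"wy":0,"wz":0,"tx":-0.03,"ty":0,"tz":0,"jaw":-0.2},{"wx":0,"wy":0,"wz":0,"tx":-0.02,"ty":0,"tz":0,"jaw":-0.2},{"wx":0,"wy":0,"wz":0,"tx":-0.01,"ty":0,"tz":0.02,"jaw":-0.2},{"wx":0,"wy":0,"wz":0,"tx":0,"ty":0,"tz":0.02,"jaw":-0.2},{"wx":0,"wy":0,"wz":0,"tx":0,"ty":0,"tz":0,"jaw":-0.2}]'
python3 -m creep '[{"wx":0,"wy":0,"wz":0,"tx":0,"ty":0,"tz":0,"jaw":-0.2},{"wx":0,"wy":0,"wz":0,"tx":0,"ty":0,"tz":0,"jaw":-0.2},{"wx":0,"wy":0,"wz":0,"tx":0,"ty":0,"tz":0,"jaw":-0.2}]'
python3 go.py .4895 .0835 .057
```

```text
time: 12.92
position: [0.4842, 0.0827, 0.1376]
orientation: [3.106, -0.448, -0.016]
contact_force: [-0.9, -0.2, 0.1]
opening: 0.0516
grip_force: 0.0
time: 13.17
position: [0.4912, 0.0834, 0.1431]
orientation: [-3.108, 0.452, -0.002]
contact_force: [0.6, -0.0, -0.1]
opening: 0.0514
grip_force: 0.0
t 13.1667 pos [0.4912 0.0834 0.1431] tool-axis move [-0.0018  0.0004  0.0861] x yaw -16.541919176628188 z [ 0.0015  0.0005 -1.    ] F [ 0.6474 -0.037  -0.0575] open 0.05135523420472733
```

```bash
python3 -m creep '[{"wx":0,"wy":0,"wz":0,"tx":-0.001,"ty":0,"tz":0.01,"jaw":-0.2},{"wx":0,"wy":0,"wz":0,"tx":0,"ty":0,"tz":0.02,"jaw":-0.2},{"wx":0,"wy":0,"wz":0,"tx":0,"ty":0,"tz":0.02,"jaw":-0.2},{"wx":0,"wy":0,"wz":0,"tx":0,"ty":0,"tz":0.02,"jaw":-0.2},{"wx":0,"wy":0,"wz":0,"tx":0,"ty":0,"tz":0.01,"jaw":-0.2},{"wx":0,"wy":0,"wz":0,"tx":0,"ty":0,"tz":0.005,"jaw":-0.2},{"wx":0,"wy":0,"wz":0,"tx":0,"ty":0,"tz":0,"jaw":-0.2},{"wx":0,"wy":0,"wz":0,"tx":0,"ty":0,"tz":0,"jaw":-0.2}]'
python3 go.py .4895 .0835 .057
python3 -m creep '[{"wx":0,"wy":0,"wz":0,"tx":0,"ty":0,"tz":0,"jaw":0.2},{"wx":0,"wy":0,"wz":0,"tx":0,"ty":0,"tz":0,"jaw":0.5},{"wx":0,"wy":0,"wz":0,"tx":0,"ty":0,"tz":0,"jaw":0.7},{"wx":0,"wy":0,"wz":0,"tx":0,"ty":0,"tz":0,"jaw":1},{"wx":0,"wy":0,"wz":0,"tx":0,"ty":0,"tz":0,"jaw":1},{"wx":0,"wy":0,"wz":0,"tx":0,"ty":0,"tz":0,"jaw":1},{"wx":0,"wy":0,"wz":0,"tx":0,"ty":0,"tz":0,"jaw":1},{"wx":0,"wy":0,"wz":0,"tx":0,"ty":0,"tz":0,"jaw":1}]'
```

```text
time: 13.83
position: [0.4899, 0.0838, 0.0577]
orientation: [-3.109, 0.451, -0.001]
contact_force: [0.2, 0.9, 0.0]
opening: 0.0511
grip_force: 0.0
t 13.8333 pos [0.4899 0.0838 0.0577] tool-axis move [-0.0003  0.0004  0.0007] x yaw -16.510625258488112 z [ 0.0009  0.0003 -1.    ] F [0.248  0.858  0.0393] open 0.05108848025917647
time: 14.5
position: [0.4898, 0.0826, 0.0584]
orientation: [3.108, -0.452, 0.002]
contact_force: [-1.8, -1.7, 5.7]
opening: 0.0112
grip_force: 59.3
```

```bash
python3 -m creep '[{"wx":0,"wy":0,"wz":0,"tx":-0.003,"ty":0,"tz":0,"jaw":1},{"wx":0,"wy":0,"wz":0,"tx":-0.006,"ty":0,"tz":0,"jaw":1},{"wx":0,"wy":0,"wz":0,"tx":-0.007,"ty":0,"tz":0,"jaw":1},{"wx":0,"wy":0,"wz":0,"tx":-0.007,"ty":0,"tz":0,"jaw":1},{"wx":0,"wy":0,"wz":0,"tx":-0.006,"ty":0,"tz":0,"jaw":1},{"wx":0,"wy":0,"wz":0,"tx":-0.003,"ty":0,"tz":0,"jaw":1},{"wx":0,"wy":0,"wz":0,"tx":-0.002,"ty":0,"tz":0,"jaw":1},{"wx":0,"wy":0,"wz":0,"tx":0,"ty":0,"tz":0,"jaw":1}]'
python3 -m creep '[{"wx":0,"wy":0,"wz":0,"tx":0,"ty":0,"tz":0,"jaw":1},{"wx":0,"wy":0,"wz":0,"tx":0,"ty":0,"tz":0,"jaw":1},{"wx":0,"wy":0,"wz":0,"tx":0,"ty":0,"tz":0,"jaw":1}]'
python3 go.py .4895 .0835 .057
python3 - <<'E'
from h import *
f=robot.grab_frame('scene');save(f,'pull.png');a=f['frame']
cv2.imwrite('pics/p.png',cv2.resize(cv2.cvtColor(a[300:360,280:360],4),None,fx=10,fy=10,interpolation=cv2.INTER_CUBIC))
E
```

```text
time: 15.17
position: [0.4603, 0.0914, 0.0584]
orientation: [-3.109, 0.453, -0.012]
contact_force: [7.3, -4.1, -2.0]
opening: 0.0113
grip_force: 58.8
time: 15.42
position: [0.4607, 0.0913, 0.0584]
orientation: [-3.108, 0.453, -0.012]
contact_force: [7.3, -5.8, -2.0]
opening: 0.0112
grip_force: 58.8
t 15.4167 pos [0.4607 0.0913 0.0584] tool-axis move [ 0.0298 -0.0007  0.0016] x yaw -16.60058550197608 z [ 0.0077 -0.0009 -1.    ] F [ 7.2545 -5.8154 -1.9669] open 0.011154478856528033
```

View pics/p.png

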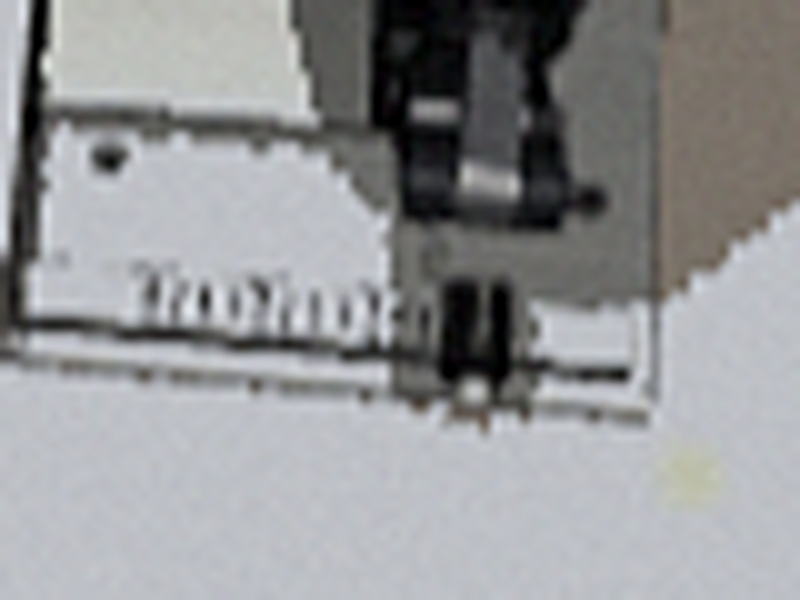

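```bash
cat > rect.py <<'E'
from h import *
C=np.array([.595,.052]);th=np.radians(-16.5);ex=np.array([np.cos(th),np.sin(th)]);ey=np.array([-ex[1],ex[0]])
xs=np.arange(-.165,-.085,.00025);ys=np.arange(.062,.006,-.00025)
def rect(f,img,z):
    gx,gy=np.meshgrid(xs,ys);w=C+gx[...,None]*ex+gy[...,None]*ey
    p=np.concatenate([w,np.full(gx.shape+(1,),z)],-1)
    c=(p-f['pose'][:3,3])@f['pose'][:3,:3]
    u=(c[...,0]/c[...,2]*f['fx']+f['cx']).astype(np.float32);v=(c[...,1]/c[...,2]*f['fy']+f['cy']).astype(np.float32)
    return cv2.remap(img,u,v,cv2.INTER_CUBIC)
E
python3 - <<'E'
from rect import *
rows=[]
for c in('scene','top'):
    F=[robot.grab_frame(c) for _ in range(6)];f=F[0]
    now=np.mean([g['frame'] for g in F],0).astype(np.uint8)
    old=cv2.cvtColor(cv2.imread(f'pics/{c}0.png'),4)
    o=rect(f,old,.029);n=rect(f,now,.033);oo=rect(f,old,.033);rows.append(np.hstack([o,n]))
    for nm,im,y0,y1 in(('ptr',o,.012,.028),('ridge old',oo,.044,.051),('ridge now',n,.044,.051)):
        g=cv2.cvtColor(im,7)[(ys>y0)&(ys<y1)].mean(0)
        print(c,nm,[(round(x*1000,1),int(v)) for x,v in zip(xs[::4],g[::4]) if (abs(x+.110)<.009 if nm=='ptr' else abs(x+.148)<.01)])
o=np.vstack(rows);print(o.shape);cv2.imwrite('pics/r.png',cv2.cvtColor(cv2.resize(o,None,fx=1.24,fy=1.3),4))
E
```

```text
scene ptr [(np.float64(-119.0), 108), (np.float64(-118.0), 106), (np.float64(-117.0), 103), (np.float64(-116.0), 109), (np.float64(-115.0), 109), (np.float64(-114.0), 100), (np.float64(-113.0), 108), (np.float64(-112.0), 133), (np.float64(-111.0), 146), (np.float64(-110.0), 149), (np.float64(-109.0), 127), (np.float64(-108.0), 88), (np.float64(-107.0), 85), (np.float64(-106.0), 108), (np.float64(-105.0), 113), (np.float64(-104.0), 110), (np.float64(-103.0), 110), (np.float64(-102.0), 110)]
scene ridge old [(np.float64(-157.0), 168), (np.float64(-156.0), 132), (np.float64(-155.0), 72), (np.float64(-154.0), 24), (np.float64(-153.0), 0), (np.float64(-152.0), 21), (np.float64(-151.0), 101), (np.float64(-150.0), 134), (np.float64(-149.0), 69), (np.float64(-148.0), 23), (np.float64(-147.0), 27), (np.float64(-146.0), 27), (np.float64(-145.0), 31), (np.float64(-144.0), 31), (np.float64(-143.0), 67), (np.float64(-142.0), 150), (np.float64(-141.0), 182), (np.float64(-140.0), 139), (np.float64(-139.0), 144)]
scene ridge now [(np.float64(-157.0), 100), (np.float64(-156.0), 88), (np.float64(-155.
[... 1247 characters left out ...]
at64(-145.0), 44), (np.float64(-144.0), 55), (np.float64(-143.0), 72), (np.float64(-142.0), 88), (np.float64(-141.0), 104), (np.float64(-140.0), 119), (np.float64(-139.0), 131)]
top ridge now [(np.float64(-157.0), 58), (np.float64(-156.0), 57), (np.float64(-155.0), 57), (np.float64(-154.0), 57), (np.float64(-153.0), 57), (np.float64(-152.0), 56), (np.float64(-151.0), 56), (np.float64(-150.0), 55), (np.float64(-149.0), 55), (np.float64(-148.0), 55), (np.float64(-147.0), 54), (np.float64(-146.0), 54), (np.float64(-145.0), 54), (np.float64(-144.0), 54), (np.float64(-143.0), 53), (np.float64(-142.0), 53), (np.float64(-141.0), 53), (np.float64(-140.0), 52), (np.float64(-139.0), 52)]
(448, 640, 3)
```

View pics/r.png

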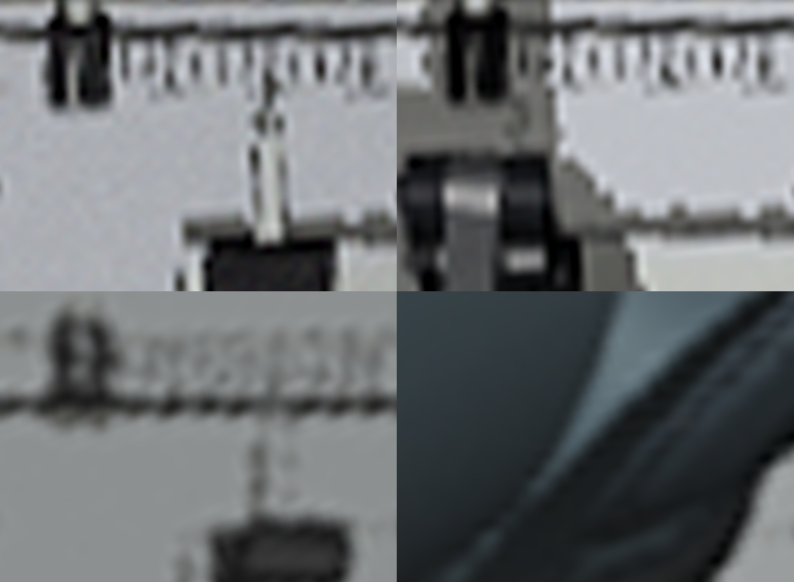

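Measured in rectified coordinates: the ridge is at x ≈ -150.1 mm and the pointer is now at ≈ -141 mm (seen just below the clip). I'll pull about 8.6 mm more.

```bash
python3 -m creep '[{"wx":0,"wy":0,"wz":0,"tx":-0.002,"ty":0,"tz":0,"jaw":1},{"wx":0,"wy":0,"wz":0,"tx":-0.003,"ty":0,"tz":0,"jaw":1},{"wx":0,"wy":0,"wz":0,"tx":-0.002,"ty":0,"tz":0,"jaw":1},{"wx":0,"wy":0,"wz":0,"tx":-0.0015,"ty":0,"tz":0,"jaw":1},{"wx":0,"wy":0,"wz":0,"tx":0,"ty":0,"tz":0,"jaw":1},{"wx":0,"wy":0,"wz":0,"tx":0,"ty":0,"tz":0,"jaw":1},{"wx":0,"wy":0,"wz":0,"tx":0,"ty":0,"tz":0,"jaw":1},{"wx":0,"wy":0,"wz":0,"tx":0,"ty":0,"tz":0,"jaw":1}]'
python3 go.py .4898 .0826 .057
cat > look.py <<'E'
import sys;from rect import *
F=[robot.grab_frame('scene') for _ in range(8)];f=F[0]
now=np.mean([g['frame'] for g in F],0).astype(np.float32)
n=rect(f,now,.031);g=cv2.cvtColor(n,7)
for y0,y1 in((.044,.051),(.040,.043),(.036,.039),(.033,.036),(.030,.033)):
    p=g[(ys>y0)&(ys<y1)].mean(0);print(y0,[(int(x*1000),int(v)) for x,v in zip(xs[::4],p[::4]) if abs(x+.149)<.010])
s=n[:130,:160];s=np.clip((s-s.min())*1.6,0,255).astype(np.uint8)
cv2.imwrite('pics/'+sys.argv[1],cv2.cvtColor(cv2.resize(s,None,fx=4.5,fy=4.5),4))
E
python3 look.py q1.png
```

```text
time: 16.73
position: [0.453, 0.0936, 0.0584]
orientation: [-3.108, 0.454, -0.013]
contact_force: [7.0, -5.0, -2.7]
opening: 0.0109
grip_force: 58.7
t 16.7333 pos [0.453  0.0936 0.0584] tool-axis move [0.0384 0.     0.0017] x yaw -16.612500480733658 z [ 0.0083 -0.0008 -1.    ] F [ 7.0033 -4.9915 -2.6637] open 0.010919027826193224
0.044 [(-158, 113), (-157, 103), (-156, 84), (-155, 41), (-154, 3), (-153, -8), (-152, 14), (-151, 63), (-150, 73), (-149, 34), (-148, 11), (-147, 8), (-146, 4), (-145, 6), (-144, 3), (-143, 64), (-142, 175), (-141, 202), (-139, 144)]
0.04 [(-158, 109), (-157, 107), (-156, 102), (-155, 81), (-154, 57), (-153, 50), (-152, 61), (-151, 80), (-150, 87), (-149, 74), (-148, 62), (-147, 59), (-146, 59), (-145, 62), (-144, 67), (-143, 80), (-142, 93), (-141, 123), (-139, 173)]
0.036 [(-158, 107), (-157, 107), (-156, 108), (-155, 109), (-154, 110), (-153, 104), (-152, 94), (-151, 92), (-150, 91), (-149, 76), (-148, 70), (-147, 76), (-146, 89), (-145, 104), (-144, 107), (-143, 102), (-142, 123), (-141, 156), (-139, 179)]
0.033 [(-158, 109), (-157, 109), (-156, 109), (-155, 110), (-154, 112), (-153, 101), (-152, 81), (-151, 78), (-150, 89), (-149, 93), (-148, 87), (-147, 66), (-146, 67), (-145, 99), (-144, 115), (-143, 107), (-142, 112), (-141, 121), (-139, 135)]
0.03 [(-158, 57), (-157, 55), (-156, 60), (-155, 63), (-154, 54), (-153, 45), (-152, 43), (-151, 46), (-150, 48), (-149, 47), (-148, 42), (-147, 30), (-146, 33), (-145, 57), (-144, 85), (-143, 102), (-142, 109), (-141, 102), (-139, 111)]
```

View pics/q1.png

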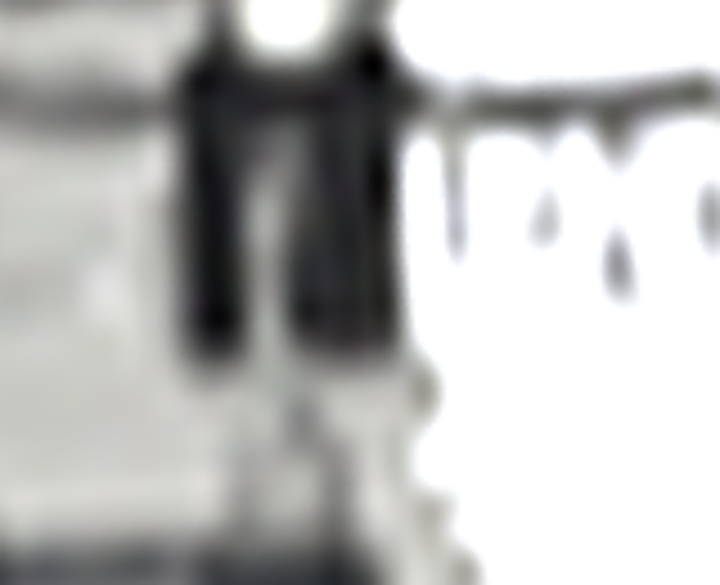

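The view shows the pointer stem (dark edges at 240 and 340, centre about 290) just right of the ridge (about 268–280). It is roughly 0.8 mm short, so one small pull more.

```bash
python3 -m creep '[{"wx":0,"wy":0,"wz":0,"tx":-0.0008,"ty":0,"tz":0,"jaw":1},{"wx":0,"wy":0,"wz":0,"tx":0,"ty":0,"tz":0,"jaw":1},{"wx":0,"wy":0,"wz":0,"tx":0,"ty":0,"tz":0,"jaw":1},{"wx":0,"wy":0,"wz":0,"tx":0,"ty":0,"tz":0,"jaw":1},{"wx":0,"wy":0,"wz":0,"tx":0,"ty":0,"tz":0,"jaw":1},{"wx":0,"wy":0,"wz":0,"tx":0,"ty":0,"tz":0,"jaw":1}]'
python3 go.py .4898 .0826 .057; python3 look.py q2.png
```

```text
time: 17.63
position: [0.4522, 0.0938, 0.0584]
orientation: [-3.108, 0.454, -0.013]
contact_force: [7.7, -5.1, -2.9]
opening: 0.0112
grip_force: 58.6
t 17.6333 pos [0.4522 0.0938 0.0584] tool-axis move [0.0392 0.     0.0017] x yaw -16.615443466703464 z [ 0.0084 -0.0008 -1.    ] F [ 7.6911 -5.1418 -2.9419] open 0.011196726883409126
0.044 [(-158, 114), (-157, 102), (-156, 84), (-155, 41), (-154, 3), (-153, -8), (-152, 14), (-151, 62), (-150, 73), (-149, 35), (-148, 10), (-147, 7), (-146, 0), (-145, 7), (-144, 24), (-143, 89), (-142, 180), (-141, 197), (-139, 143)]
0.04 [(-158, 108), (-157, 106), (-156, 101), (-155, 80), (-154, 58), (-153, 51), (-152, 60), (-151, 80), (-150, 88), (-149, 76), (-148, 65), (-147, 60), (-146, 59), (-145, 62), (-144, 62), (-143, 77), (-142, 122), (-141, 170), (-139, 189)]
0.036 [(-158, 106), (-157, 106), (-156, 107), (-155, 110), (-154, 113), (-153, 100), (-152, 81), (-151, 84), (-150, 93), (-149, 80), (-148, 76), (-147, 92), (-146, 105), (-145, 107), (-144, 99), (-143, 96), (-142, 148), (-141, 203), (-139, 204)]
0.033 [(-158, 108), (-157, 108), (-156, 108), (-155, 109), (-154, 110), (-153, 105), (-152, 98), (-151, 91), (-150, 87), (-149, 90), (-148, 96), (-147, 96), (-146, 99), (-145, 107), (-144, 106), (-143, 99), (-142, 129), (-141, 167), (-139, 187)]
0.03 [(-158, 56), (-157, 54), (-156, 60), (-155, 62), (-154, 50), (-153, 45), (-152, 52), (-151, 52), (-150, 45), (-149, 50), (-148, 56), (-147, 41), (-146, 44), (-145, 87), (-144, 119), (-143, 111), (-142, 99), (-141, 94), (-139, 132)]
```

Pointer and ridge now both sit at x ≈ -150 mm. Handing in while still holding the slide.

Run:
```python
from h import *
print(robot.hand_in())
```

```text
the job is handed in; nothing more can be done
None
```

I set the vial down in the well and let go of it. I then pulled the shutter slide out about 39 mm, which lines the pointer up with the mark to within about 0.5 mm in the scene camera, and handed in at about 18 s still holding it there; the hand-in gave back no verdict.

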